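# Stand the cake plaque in the drying rack

### The arm

A 6-joint arm with a two-finger parallel gripper is mounted at the origin on the work surface; the furniture and walls round the work are solid. World frame = base frame: x ahead of the robot, y to its left, z up, the work surface at z = 0. Lengths are in mm, angles in rad, forces in N, time in s.
With the tool pointing down it reaches from about 300 to 775 mm from the base axis. Payload 14.6 kg.
Tool frame: the origin (TCP) lies at the very end of the fingers, on their centre line; the grasp point (between the pads) lies 19 mm behind it; z points along the fingers, y is the line along which they close (so a half turn about z gives the same grasp; the last joint's range is limited). The gripper opens to 94 mm and grips with 3 to 60 N. Pads are 16 mm wide; open, the fingers measure 119 mm over their backs; the gripper's body (75 mm by 177 mm) begins 78 mm behind the grasp point.
Start: joints at [-1.306, 0.3, 1.521, -0, 1.321, -0.067], TCP at [179.153, -519.994, 205.446] pointing down, gripper open.
Joint ranges: [-3.03, 3.03], [-0.79, 2.21], [0.23, 2.52], [-1.04, 4.18], [0, 3.07], [-2.55, 2.55]. Speed limits (rad/s): [2.22, 2.22, 2.57, 3.14, 3.14, 3.14].

### API

Orientations are given as [roll, pitch, yaw] about the fixed x, y, z axes, in that order (R = Rz(yaw) Ry(pitch) Rx(roll)).
In Python, from cell import manip gives the robot as it stands.
- The arm moves only by the tool servo_tool, never from a script. Its argument "rows" is a list of rows, each a list of 7 numbers: the turn, a rotation vector about the world's x, y, z in degrees, then the shift along the world's x, y, z in mm, then the closure, from 0 (fully open) to 1 (shut). In form: [[rx, ry, rz, dx, dy, dz, fingers], ...]. A call has 1 to 20 rows; each row shifts and turns the commanded pose from where the row before left it; what a row does not reach is not made up. A row lasts 1/8 s, in which the tool goes at most 62.5 mm and 10.7 degrees, less where a joint would pass 70% of its speed; a pose out of reach is approached as far as the arm can. A call with a gripper value outside its range is refused whole. The fingers move at their own pace and stop on an object; "grip_force" is the grip in N (left out, the last holds). Time passes only in rows, so rows that do not move let the fingers close. It gives the time, the measured TCP pose, the force, the opening and the grip force at its end, in the units of the state.
- manip.read_state(): the state, without advancing time (a new reading comes with each control period).
- manip.camera(name): name is "scene" or "top" or "wrist"; returns the picture (420x560x3 uint8, red, green, blue); there is no depth.
- manip.camera_info(name): a dict with "fx", "fy", "cx", "cy" (pixels), "position" and "rotation" of the camera in the world; the wrist camera has in their place "T_tool_cam" (4x4, takes a point from camera to tool coordinates, whose origin is the TCP and whose axes are the flange's). Camera axes: x right, y down, z forward; pixel columns grow to the right and rows downward; lengths in mm; the calibration is good to about 2 mm. A picture is of the moment at which its call begins: read the wrist's pose just before it. camera_info takes no time and is no camera call.
- manip.sign_off(): hands the job in; it is judged then, once.
The state is a dict: "clock": time; "joints": joint angles; "qd": joint speeds; "effort": joint torques, N m; "eef_pos": TCP position; "eef_rot": TCP orientation; "wrist_force": force on the tool from outside, world axes, zero at the start; "moment": the same for the moment, N m; "finger_gap": finger opening in mm; "finger_force": force on a finger pad.
Only numpy, scipy, OpenCV 4.12 (cv2) and the standard library are available. Lean on these libraries where they do the work, as an engineer would, in place of code of your own. Each camera call takes 0.05 s, during which the arm holds its last target. There are 200 camera calls.

### The job

Take the white cake plaque off the leaning easel and stand it upright on its bottom edge in the one empty slot of the wooden drying rack, fully down on the slot's floor. Then slide it along the slot until its edge meets the felt-faced stop block and you feel the block give, shifting it a few millimetres but by less than a centimetre, and let go. The plaque is brittle, so handle it gently against the rack, and leave the two plaques already in the rack and the bottles as they are.

Things in the scene. Friction and masses are not known exactly. Their poses are not given: they have to be found in the camera images.
- plaque: white plaque on the easel, 110 wide (its y) x 110 high (its z) x 10 mm thick (x), 100 to 210 g. Origin: middle of its bottom edge; z runs up to its top edge; rosette on its +x face. It starts leaning 35 degrees from vertical, top towards the robot, lower 72 mm backed by the easel; the top 38 mm is free on both faces. Grip the top edge, tool tilted along the plaque's plane
- easel: fixed wooden easel, base 110 x 96 x 8 mm. Origin on the table, 30 mm below the ledge that bears the plaque; its panel (90 wide, 72 long, 6 mm thick) leans 35 degrees with its top towards its -x; a lip 3 mm thick stands 8 mm up in front of the plaque's lower edge
- rack: fixed wooden drying rack, 126 (its x) x 210 (its y) x 45 mm high. Origin: centre of its underside. Three slots run along its y over the whole length, at x = -44, 0 and +44 mm; each 14 mm wide, floor 10 mm and wall tops 45 mm above the table. Two hold other plaques, the third is empty but for the stop block towards its +y end
- plaque_wide: white plaque standing in a slot of the rack, 125 wide (y) x 92 high (z) x 10 mm thick (x), origin at the middle of its bottom edge. Which slot it is in varies; stays there
- plaque_narrow: white plaque standing in another slot of the rack, 90 wide (y) x 104 high (z) x 10 mm thick (x), origin at the middle of its bottom edge. Stays there
- stop (a joint): travel (m) of the stop block in the empty slot: 0 at the start, grows as it is pushed to +y of the rack, at most 0.025; slides stiffly (5 N) and stays where pushed. Block 12 wide, 29 long, top 59 mm above the table, grey felt face to -y of the rack. Its place is not measured: the face starts between y = +50 and +80 mm of the rack; find it by touch or by eye
- bottle_left: colour bottle at the back, behind the easel, 39 mm diameter, 122 mm high, origin under its centre; stays
- bottle_mid: colour bottle at the back, behind the rack's left part, 39 mm diameter, 123 mm high, origin under its centre; stays
- bottle_right: colour bottle at the back right, 39 mm diameter, 121 mm high, origin under its centre; stays

How it is judged (in metres and radians):
At the end, for the whole second after the job is handed in: The plaque stands released and at rest in the empty slot: within 6 mm of its centre line, at most 3.5 mm above its floor, within 0.2 rad of upright and 0.1 rad of the slot's line, in the part of the slot where the stop can be; the stop has been pushed 0.8 to 12.5 mm ((x of plaque in the frame of rack between -0.05 and -0.038 m or x of plaque in the frame of rack between -0.006 and 0.006 m or x of plaque in the frame of rack between 0.038 and 0.05 m) and z of plaque in the frame of rack between 0.007 and 0.0135 m and angle between plaque's own z axis and vertical below 0.2 rad and angle between the y axis of plaque and the y axis of rack, either way round below 0.1 rad and value of joint stop between 0.0008 and 0.0125 m and y of plaque in the frame of rack between -0.006 and 0.04 m and linear speed of plaque below 0.01 m/s and angular speed of plaque below 0.5 rad/s); the robot touches nothing.
It fails at once if the plaque is pressed or knocked against the rack with more than 60 N (contact force between plaque and rack above 60 N).
It fails at once if the stop block is shoved more than 15 mm (value of joint stop above 0.015 m).
It fails at once if a plaque already in the rack is shifted by more than 12 mm (distance of any of plaque_wide, plaque_narrow from where it was at the start of the episode above 0.012 m).
It fails at once if a bottle is shifted by more than 25 mm or tipped (distance of any of bottle_left, bottle_mid, bottle_right from where it was at the start of the episode above 0.025 m or angle between any of bottle_left, bottle_mid, bottle_right's own z axis and vertical above 0.4 rad).
It also fails if it takes over 45 s, if anything falls off the work surface, if the arm or the gripper's body presses on something with over 40 N, if the wrist force passes 120 N, or if a joint passes its speed limit or range.

## Working session

There is one attempt and no reset: what is moved stays moved. The work goes in short steps, Python scripts to look and compute and a tool call to move; the robot and the scene stay as the last step left them, time stands still between calls to the robot, and variables do not carry over. Pictures are saved under pics/ and viewed, at most 10 in all, crops included, and the job is handed in when it is done.

Besides the shell and the picture viewer there is one more tool, called after "Request:" by a JSON object that holds its "fn" and its "kwargs", one argument or row to a line. servo_tool: Moves the arm, as the interface text tells. Its arguments: {"type":"object","properties":{"rows":{"type":"array","items":{"type":"array","items":{"type":"number"}}},"grip_force":{"type":"number"}},"required":["rows"]}

```bash
ls; mkdir -p pics
python3 - <<'E'
from cell import manip
import cv2,numpy as np
print(manip.read_state())
for n in ("scene","top"):
    im=manip.camera(n); cv2.imwrite(f"pics/{n}0.png",im[:,:,::-1])
for n in ("scene","top","wrist"): print(n,manip.camera_info(n))
E
```

```text
pics
{'clock': 0.0, 'joints': array([-1.30561954e+00,  3.00465997e-01,  1.52161868e+00, -7.56171183e-06,
        1.32066877e+00, -6.65933543e-02]), 'qd': array([ 0.00097144,  0.00023472,  0.00026436, -0.00087898,  0.00161673,
       -0.00082177]), 'effort': array([-3.99601804e-04, -5.31803334e+01, -3.52735984e+01,  7.07626529e-02,
        2.43773824e-02, -9.84309509e-05]), 'eef_pos': array([ 179.07215609, -519.74568259,  204.87321761]), 'eef_rot': array([-3.14043395e+00, -6.99359625e-05,  3.31771972e-01]), 'wrist_force': array([-0.08517869, -0.22262525, -0.56052681]), 'moment': array([-0.04557171, -0.01011107,  0.00587297]), 'finger_force': 0.0, 'finger_gap': 93.71711751977617}
scene {'fx': 490.00210611062823, 'fy': 490.00210611062823, 'cx': 283.17629440253205, 'cy': 213.95139612231006, 'position': array([ 728.18982248, -783.49642178,  837.62884915]), 'rotation': array([-2.51050554, -0.01061308,  0.32646676])}
top {'fx': 495.75491498038235, 'fy': 495.75491498038235, 'cx': 286.7192820217714, 'cy': 206.65944095007146, 'position': array([ 489.33973571, -214.42440406,  952.82051664]), 'rotation': array([-3.06303025, -0.01986343, -1.54827243])}
wrist {'fx': 362.2134864224354, 'fy': 362.2134864224354, 'cx': 284.5524909241179, 'cy': 213.95429125817324, 'T_tool_cam': array([[-2.17179919e-04, -9.71688253e-01, -2.36266570e-01,
         6.80983142e+01],
       [ 9.99999971e-01, -2.35562012e-04,  4.95750543e-05,
         6.09228807e-01],
       [-1.03826926e-04, -2.36266552e-01,  9.71688276e-01,
        -1.78898078e+02],
       [ 0.00000000e+00,  0.00000000e+00,  0.00000000e+00,
         1.00000000e+00]])}
```

View pics/scene0.png

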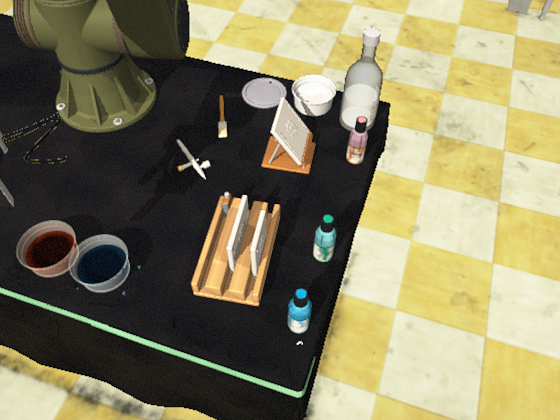

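View pics/top0.png

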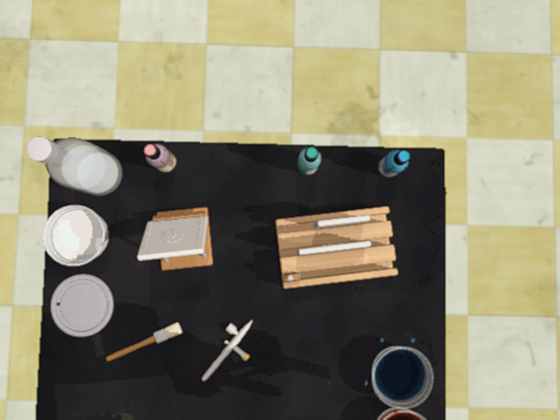

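Top view: the easel with the plaque is near (175,240), and the rack is near (337,248). The empty slot is the one nearest the robot, with its stop at (290,277). Next I'll zoom in on the corners.

Run:
```python
import cv2,numpy as np
t=cv2.imread("pics/top0.png");s=cv2.imread("pics/scene0.png")
def z(im,x,y,w,h,k):return cv2.resize(im[y:y+h,x:x+w],None,fx=k,fy=k,interpolation=cv2.INTER_CUBIC)
a=np.hstack([z(t,130,200,100,75,4),z(s,250,90,100,75,4)])
b=np.hstack([z(t,270,200,133,100,3),z(s,190,190,133,100,3)])
b=cv2.copyMakeBorder(b,0,0,0,800-b.shape[1],cv2.BORDER_CONSTANT)
cv2.imwrite("pics/z0.png",np.vstack([a,b]))
```

```text
(no output)
```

View pics/z0.png

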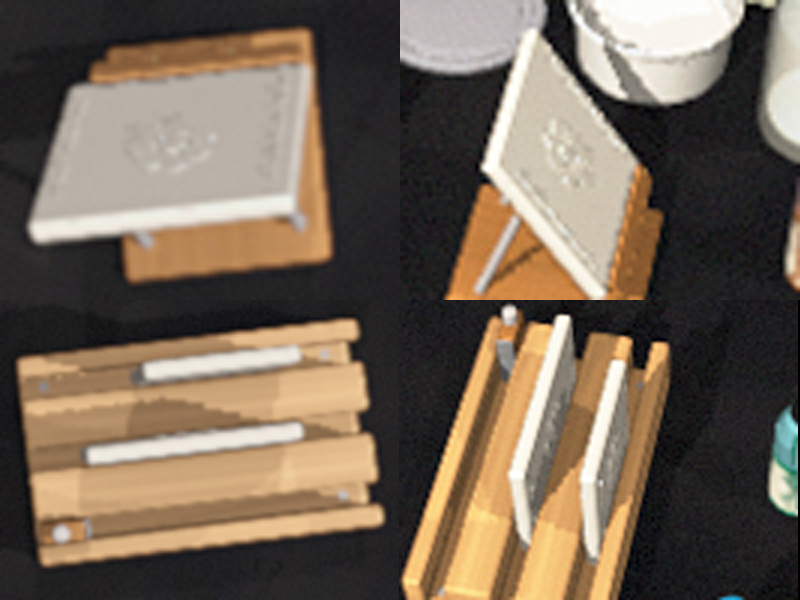

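The zoom gives these pixel positions. In the top view, the plaque's front top corners are at (138.5,256) and (203.8,252). In the scene view they are at (283.5,99) and (273,130). The rack's top corners are visible in the top view.

```bash
cat > h.py <<'E'
from cell import manip
import numpy as np, cv2
from scipy.spatial.transform import Rotation as R
def cam(n,st=None):
    i=manip.camera_info(n)
    K=np.array([[i['fx'],0,i['cx']],[0,i['fy'],i['cy']],[0,0,1]])
    if n=='wrist':
        T=np.eye(4);T[:3,:3]=R.from_euler('xyz',st['eef_rot']).as_matrix();T[:3,3]=st['eef_pos'];T=T@i['T_tool_cam']
        return K,T[:3,:3],T[:3,3]
    return K,R.from_euler('xyz',i['rotation']).as_matrix(),np.array(i['position'])
def ray(c,p):
    d=c[1]@np.linalg.inv(c[0])@np.array([p[0],p[1],1.]);return c[2],d/np.linalg.norm(d)
def onz(c,p,z):
    o,d=ray(c,p);return o+d*(z-o[2])/d[2]
def tri(*cp):
    A=np.zeros((3,3));b=np.zeros(3)
    for c,p in cp:
        o,d=ray(c,p);M=np.eye(3)-np.outer(d,d);A+=M;b+=M@o
    x=np.linalg.solve(A,b);return x,[np.linalg.norm((np.eye(3)-np.outer(d,d))@(x-o)) for o,d in [ray(c,p) for c,p in cp]]
def proj(c,P):
    q=c[0]@(c[1].T@(np.asarray(P)-c[2]));return q[:2]/q[2]
E
python3 - <<'E'
from h import *
np.set_printoptions(precision=1,suppress=True)
t=cam('top');s=cam('scene')
for n,a,b in [('+y',(138.5,256),(283.5,99)),('-y',(203.75,252),(273,130))]: print(n,*tri((t,a),(s,b)))
for n,p in dict(bl=(148,221.5),br=(206.75,216.5)).items(): print(n,onz(t,p,38))
for n,p in dict(FL=(20,358),FR=(358,320),NR=(383,522),NL=(42,565)).items():
    print(n,onz(t,(270+p[0]/3,200+(p[1]-300)/3),45))
print('stop face top near', onz(t,(270+90/3,200+(528-300)/3),59))
E
```

```text
+y [466.7  16.1 115.7] [np.float64(0.3331297299142915), np.float64(0.3331297299141953)]
-y [478.1 -92.8 125.1] [np.float64(2.030413213007713), np.float64(2.030413213007712)]
bl [528.3  23.2  38. ]
br [540. -84.  38.]
FL [ 537.5 -212.9   45. ]
FR [ 565.8 -420.1   45. ]
NR [ 442.8 -436.2   45. ]
NL [ 412.6 -229.3   45. ]
stop face top near [ 436.2 -257.2   59. ]
```

Request:
{"fn": "servo_tool", "kwargs": {
  "rows": [
    [0,0,9.9,38,25,1,0.5],
    [0,0,9.9,38,25,1,0.5],
    [0,0,9.9,38,25,1,0.5],
    [0,0,9.9,38,25,1,0.5],
    [0,0,9.9,38,25,1,0.5],
    [0,0,9.9,38,25,1,0.5],
    [0,0,9.9,38,25,1,0.5],
    [0,0,9.9,38,25,1,0.5],
    [0,0,0,0,0,0,0.5],
    [0,0,0,0,0,0,0.5]
  ]
}}

```text
clock: 1.35
eef_pos: [482.7, -320.1, 213.1]
eef_rot: [-3.141, -0.0, 1.713]
wrist_force: [-0.0, 0.3, 0.3]
finger_gap: 47.1
finger_force: 0.0
```

Run:
```python
from h import *
import pickle
st=manip.read_state();im=manip.camera('wrist');cv2.imwrite("pics/w1.png",im[:,:,::-1]);pickle.dump(st,open('w1.pkl','wb'))
print(st['clock'],st['eef_pos'],st['eef_rot'],st['joints'],st['finger_gap'])
```

```text
1.35 [ 482.73559883 -320.1183932   213.0834545 ] [-3.14092159e+00 -4.10133469e-04  1.71281369e+00] [-6.48693914e-01  3.60184091e-01  1.42334973e+00 -1.92882284e-04
  1.35882237e+00 -7.90670759e-01] 47.09717697514327
```

View pics/w1.png

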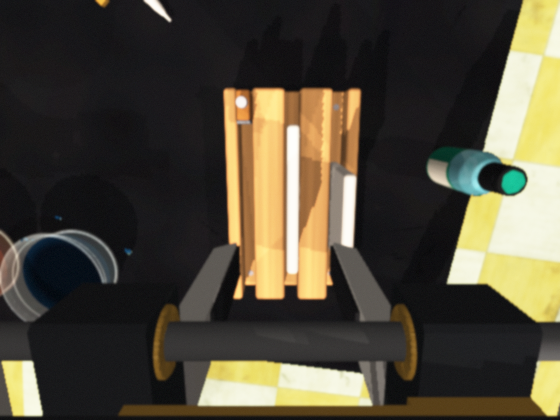

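The wrist view shows the rack with its top edge at row 90. The empty slot is at columns 238–254, the stop is at (242,105), and its felt face is near row 122. I'll measure the slot edges.

Run:
```python
from h import *
import pickle
st=pickle.load(open('w1.pkl','rb'));c=cam('wrist',st)
im=cv2.imread('pics/w1.png')
for r in (100,140,160,180,200,220): print(r,[tuple(int(v) for v in im[r-1:r+2,x].mean(0)[[2,0]]) for x in range(221,262)])
print('col242',[(y,int(im[y,240:247,2].mean()),int(im[y,240:247,0].mean())) for y in range(84,132)])
t=np.deg2rad(8)
np.set_printoptions(precision=1,suppress=True)
for p in [(224,90),(361,90),(253.5,90)]: print(p,onz(c,p,45))
```

```text
100 [(26, 24), (46, 29), (119, 49), (204, 82), (239, 105), (246, 114), (247, 117), (246, 115), (245, 113), (243, 111), (242, 109), (240, 107), (235, 102), (222, 101), (213, 143), (235, 207), (247, 235), (249, 241), (250, 242), (251, 244), (251, 244), (250, 243), (249, 242), (246, 236), (232, 214), (190, 157), (159, 94), (153, 56), (125, 35), (92, 27), (82, 26), (110, 40), (153, 58), (193, 76), (229, 94), (246, 114), (250, 124), (251, 127), (252, 130), (253, 135), (253, 136)]
140 [(25, 24), (25, 23), (28, 23), (69, 33), (166, 66), (238, 104), (251, 125), (253, 132), (253, 133), (253, 132), (253, 132), (253, 132), (253, 131), (252, 129), (248, 119), (234, 99), (189, 74), (135, 53), (101, 40), (94, 37), (118, 46), (152, 60), (167, 66), (171, 68), (168, 66), (166, 65), (165, 64), (163, 64), (163, 64), (163, 63), (168, 65), (190, 75), (227, 93), (242, 107), (246, 113), (245, 112), (243, 110), (242, 108), (243, 110), (247, 117), (250, 124)]
160 [(23, 24), (23, 24), (23, 25), (36, 27), (94, 42), (189, 77), (241, 108), (251, 125), (253, 132), (253, 133), (253, 132), (253, 132), (253, 133), (
[... 1889 characters left out ...]
 180, 81), (96, 196, 129), (97, 214, 174), (98, 226, 202), (99, 235, 219), (100, 239, 227), (101, 241, 231), (102, 242, 232), (103, 242, 231), (104, 239, 227), (105, 235, 217), (106, 229, 199), (107, 223, 164), (108, 221, 114), (109, 225, 79), (110, 229, 67), (111, 232, 68), (112, 234, 69), (113, 235, 70), (114, 236, 70), (115, 237, 71), (116, 238, 71), (117, 239, 72), (118, 237, 72), (119, 224, 83), (120, 193, 115), (121, 176, 150), (122, 175, 160), (123, 162, 137), (124, 149, 95), (125, 148, 66), (126, 150, 59), (127, 150, 58), (128, 151, 59), (129, 150, 58), (130, 150, 59), (131, 151, 59)]
(224, 90) [ 414.1 -229.6   45. ]
(361, 90) [ 537.5 -212.    45. ]
(253.5, 90) [ 440.6 -225.8   45. ]
```

Run:
```python
from h import *
import pickle
np.set_printoptions(precision=2,suppress=True)
st=pickle.load(open('w1.pkl','rb'));c=cam('wrist',st)
rows=[140,160,180,200,220]
E={'out':[224.7,225.5,226,226.8,227.7],'L':[237.4,238,238.6,239.4,239.9],'R':[252.4,253,253.1,253.5,254]}
for k,v in E.items():
    P=np.array([onz(c,(x,r),45) for x,r in zip(v,rows)])
    a,b=np.polyfit(P[:,1],P[:,0],1); print(k,'yaw',-np.arctan(a),'x at y=-330:',a*-330+b)
print('end +y near/far',onz(c,(224,89.5),45),onz(c,(361,90),45))
print('face',onz(c,(243,120),59))
t=cam('top')
# plaque top corners (front face z~123), yaw
a,b=onz(t,(138.5,256),122.5),onz(t,(203.75,252),122.5);print(a,b,(a+b)/2,np.arctan2(b[0]-a[0],a[1]-b[1]))
```

```text
out yaw 0.14002591565714237 x at y=-330: 427.16094504638147
L yaw 0.14365650793767076 x at y=-330: 439.4252343192748
R yaw 0.13974160449557127 x at y=-330: 453.4986736388904
end +y near/far [ 414.02 -229.16   45.  ] [ 537.51 -211.97   45.  ]
face [ 435.79 -253.41   59.  ]
[467.14  14.36 122.5 ] [476.14 -93.19 122.5 ] [471.64 -39.42 122.5 ] 0.08348915771118263
```

Request:
{"fn": "servo_tool", "kwargs": {
  "rows": [
    [0,0,-0.4,-9,46,-6,0.5],
    [0.7,-7,-0.4,-9,46,-6,0.5],
    [0.7,-7,-0.4,-9,46,-6,0.5],
    [0.7,-7,-0.4,-9,46,-6,0.5],
    [0.7,-7,-0.4,-9,46,-6,0.5],
    [0.7,-7,-0.4,-9,46,-6,0.5],
    [0,0,0,0,0,0,0.5],
    [0,0,0,0,0,0,0.5]
  ]
}}

```text
clock: 2.4
eef_pos: [429.5, -44.8, 178.2]
eef_rot: [2.527, 0.011, 1.666]
wrist_force: [0.1, -0.4, 0.7]
finger_gap: 46.8
finger_force: 0.0
```

Run:
```python
from h import *
import pickle
st=manip.read_state();im=manip.camera('wrist');cv2.imwrite("pics/w2.png",im[:,:,::-1]);pickle.dump(st,open('w2.pkl','wb'))
print(st['clock'],st['eef_pos'],R.from_euler('xyz',st['eef_rot']).as_matrix(),st['joints'],st['finger_gap'])
```

```text
2.4 [429.47442287 -44.83117143 178.23659565] [[-0.09548364  0.81267227  0.5748449 ]
 [ 0.99536594  0.08455019  0.04580291]
 [-0.01138049  0.57655446 -0.81697946]] [-0.33714637 -0.25564498  2.2785157   0.43324065  0.58946151 -0.73374487] 46.813938937763396
```

View pics/w2.png

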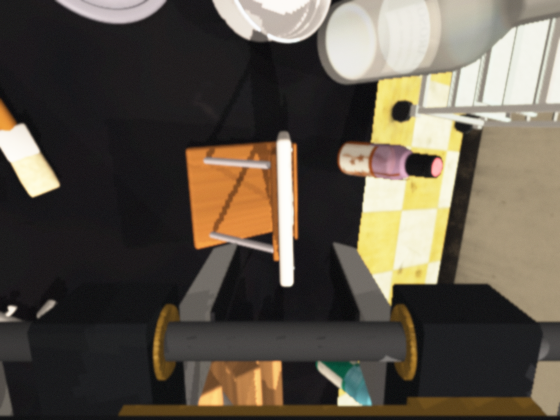

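The wrist view shows the plaque edge-on between the fingers, running from (284,132) to (287,285). I'll refine that in the tool frame.

Run:
```python
from h import *
import pickle
np.set_printoptions(precision=2,suppress=True)
st=pickle.load(open('w2.pkl','rb'));c=cam('wrist',st)
im=cv2.imread('pics/w2.png').astype(int);
m=((im.min(2)>170)).astype(np.uint8)
n,l,s,_=cv2.connectedComponentsWithStats(m);k=l[230,285];print(s[k]);m=l==k
for r in range(130,292,10):
    x=np.flatnonzero(m[r]); print(r,(x[0],x[-1],[int(v) for v in im[r,272:298].min(1)]) if len(x) else None)
i=manip.camera_info('wrist');Tt=np.array(i['T_tool_cam'])
# tool-frame: cast onto tool plane z=zt ; check length for zt
for zt in (60,65,70,75):
    P=[]
    for p in [(284,132),(287,286)]:
        d=Tt[:3,:3]@np.linalg.inv(c[0])@np.array([*p,1.]);o=Tt[:3,3];P.append(o+d*(zt-o[2])/d[2])
    print(zt,P[0],P[1],P[0][0]-P[1][0])
t=cam('top')
Rm=R.from_euler('xyz',st['eef_rot']).as_matrix()
for q in [(467.1,14.4,122.5),(476.1,-93.2,122.5)]: print('top est front edge in tool',Rm.T@(np.array(q)-st['eef_pos']))
```

```text
[ 277  139   17  147 1939]
130 None
140 (np.int64(279), np.int64(289), [20, 18, 22, 31, 68, 117, 156, 182, 194, 203, 206, 207, 210, 211, 213, 211, 202, 173, 115, 58, 32, 23, 22, 19, 21, 21])
150 (np.int64(277), np.int64(291), [29, 26, 28, 51, 111, 181, 221, 238, 245, 249, 250, 250, 251, 251, 252, 251, 249, 244, 231, 209, 143, 75, 63, 62, 43, 30])
160 (np.int64(278), np.int64(290), [42, 42, 44, 54, 97, 164, 212, 235, 244, 248, 250, 250, 251, 251, 252, 251, 249, 242, 214, 139, 69, 48, 61, 63, 46, 31])
170 (np.int64(278), np.int64(290), [42, 42, 45, 48, 82, 147, 205, 232, 243, 248, 249, 250, 251, 252, 252, 252, 250, 246, 227, 155, 77, 51, 59, 61, 51, 34])
180 (np.int64(278), np.int64(291), [40, 43, 44, 44, 66, 126, 192, 227, 240, 247, 249, 250, 251, 251, 252, 252, 251, 248, 236, 191, 113, 63, 59, 67, 56, 39])
190 (np.int64(278), np.int64(291), [39, 41, 42, 44, 58, 109, 177, 219, 237, 246, 249, 250, 250, 251, 252, 252, 251, 249, 242, 207, 137, 79, 62, 67, 63, 43])
200 (np.int64(279), np.int64(292), [38, 42, 43, 41, 51, 89, 160, 210, 234, 244, 248, 250, 251, 251, 252, 252, 251, 248, 243, 
[... 944 characters left out ...]
16, 131, 61, 26, 21, 20])
270 (np.int64(281), np.int64(292), [23, 21, 20, 19, 22, 22, 40, 97, 169, 218, 238, 246, 249, 250, 251, 252, 252, 252, 252, 248, 226, 148, 70, 30, 20, 20])
280 (np.int64(281), np.int64(292), [22, 23, 21, 24, 20, 23, 34, 78, 152, 209, 235, 244, 248, 250, 251, 252, 252, 252, 252, 249, 230, 149, 61, 24, 20, 17])
290 None
60 [63.72 -0.51 60.  ] [-43.51   1.58  60.  ] 107.22543624871966
65 [63.64 -0.51 65.  ] [-45.83   1.61  65.  ] 109.4686457862494
70 [63.55 -0.52 70.  ] [-48.16   1.65  70.  ] 111.71185532377909
75 [63.47 -0.52 75.  ] [-50.49   1.69  75.  ] 113.95506486130881
top est front edge in tool [56.    3.45 69.88]
top est front edge in tool [-51.96   1.67  70.12]
```

Request:
{"fn": "servo_tool", "kwargs": {
  "rows": [
    [0.3,0,0.5,11.5,1.9,-16.3,0.5],
    [0.3,0,0.5,11.5,1.9,-16.3,0.5],
    [0,0,0,11.5,1.9,-16.3,0.5],
    [0,0,0,11.5,1.9,-16.3,0.5],
    [0,0,0,11.5,1.9,-16.3,0.5],
    [0,0,0,0,0,0,0.5],
    [0,0,0,0,0,0,0.5]
  ],
  "grip_force": 20
}}

```text
clock: 3.32
eef_pos: [486.8, -35.1, 96.4]
eef_rot: [2.527, 0.0, 1.684]
wrist_force: [0.4, 0.8, 0.7]
finger_gap: 47.0
finger_force: 0.0
```

Request:
{"fn": "servo_tool", "kwargs": {
  "rows": [
    [0,0,0,0,0,0,1],
    [0,0,0,0,0,0,1],
    [0,0,0,0,0,0,1],
    [0,0,0,0,0,0,1],
    [0,0,0,0,0,0,1],
    [0,0,0,0,0,0,1]
  ],
  "grip_force": 20
}}

```text
clock: 4.08
eef_pos: [486.8, -34.5, 96.2]
eef_rot: [2.526, 0.001, 1.685]
wrist_force: [-0.8, 0.9, 4.1]
finger_gap: 9.8
finger_force: 20.0
```

Request:
{"fn": "servo_tool", "kwargs": {
  "rows": [
    [0,0,0,-3,-0.3,4.2,1],
    [0,0,0,-5.7,-0.6,8.2,1],
    [0,0,0,-8.6,-1,12.3,1],
    [0,0,0,-11.4,-1.3,16.4,1],
    [0,0,0,-11.4,-1.3,16.4,1],
    [0,0,0,-5,0,40,1],
    [0,0,0,0,0,40,1],
    [0,0,0,0,0,0,1],
    [0,0,0,0,0,0,1]
  ]
}}

```text
clock: 5.2
eef_pos: [440.9, -38.9, 232.2]
eef_rot: [2.528, -0.0, 1.685]
wrist_force: [-0.3, 0.2, -2.5]
finger_gap: 9.7
finger_force: 20.0
```

Run:
```python
from h import *
import pickle
st=manip.read_state();im=manip.camera('wrist')
st2=dict(st)
s=manip.camera('scene');t=manip.camera('top')
for n,v in (('w3',im),('s3',s),('t3',t)): cv2.imwrite(f'pics/{n}.png',v[:,:,::-1])
pickle.dump(st,open('w3.pkl','wb'));print(st['eef_pos'],st['eef_rot'],st['wrist_force'],st['finger_gap'])
c=proj(cam('scene'),st['eef_pos']).astype(int);print(c)
z=lambda v,x,y:cv2.resize(v[max(y,0):max(y,0)+150,x:x+150,::-1],(400,400),interpolation=cv2.INTER_CUBIC)
d=proj(cam('top'),st['eef_pos']).astype(int);print(d)
cv2.imwrite('pics/c3.png',np.hstack([z(s,c[0]-75,c[1]-75),im[100:400,100:500,::-1].copy() if 0 else cv2.resize(im[60:380,120:440,::-1],(400,400))]))
```

```text
[440.85497519 -38.85396714 232.15605945] [ 2.52846501e+00 -3.40225177e-04  1.68502939e+00] [-0.2651228   0.18380256 -2.51436355] 9.688820739987205
[262  67]
[153 276]
```

View pics/c3.png

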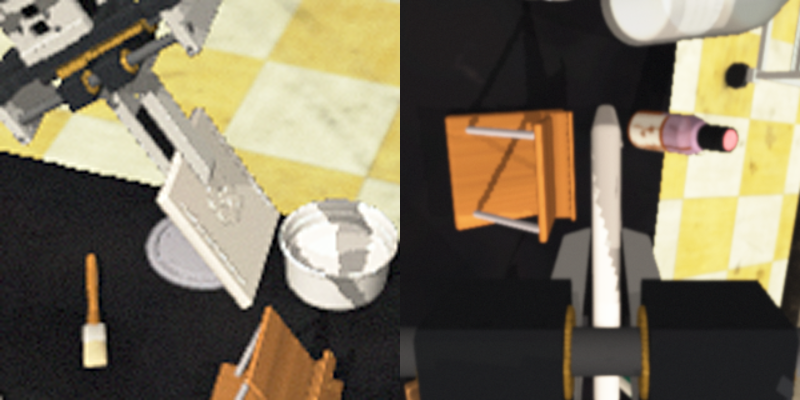

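Request:
{"fn": "servo_tool", "kwargs": {
  "rows": [
    [-0.8,7,0.3,0.9,-40,0,1],
    [-0.8,7,0.3,0.9,-45,0,1],
    [-0.8,7,0.3,0.9,-45,0,1],
    [-0.8,7,0.3,0.9,-45,0,1],
    [-0.8,7,0.3,0.9,-45,0,1],
    [0,0,0,0.6,-40,-15,1],
    [0,0,0,0,-26.6,-15,1],
    [0,0,0,0,0,-15,1],
    [0,0,0,0,0,0,1],
    [0,0,0,0,0,0,1]
  ]
}}

```text
clock: 6.6
eef_pos: [447.0, -324.9, 189.0]
eef_rot: [3.141, -0.007, 1.711]
wrist_force: [-0.5, 0.1, -1.0]
finger_gap: 9.9
finger_force: 20.0
```

Run:
```python
from h import *
import pickle
st=manip.read_state();im=manip.camera('wrist')
s=manip.camera('scene');t=manip.camera('top')
for n,v in (('w4',im),('s4',s),('t4',t)): cv2.imwrite(f'pics/{n}.png',v[:,:,::-1])
pickle.dump(st,open('w4.pkl','wb'));print(st['eef_pos'],st['eef_rot'],st['wrist_force'],st['joints'])
p=np.array([446,-325.5,0]);print(proj(cam('scene'),st['eef_pos']))
a=cv2.resize(s[120:320,160:310,::-1],(450,600),interpolation=cv2.INTER_CUBIC)
b=cv2.resize(im[60:380,190:380,::-1],(350,590));b=cv2.copyMakeBorder(b,0,10,0,0,cv2.BORDER_CONSTANT)
cv2.imwrite('pics/c4.png',np.hstack([a,b]))
```

```text
[ 446.96905931 -324.91085747  189.01642974] [ 3.14095252 -0.00747263  1.71066692] [-0.49937946  0.0518355  -1.02378305] [-0.69753746  0.32205346  1.53106182  0.00569505  1.29360469 -0.83897819]
[208.87665995 189.46225714]
```

View pics/c4.png

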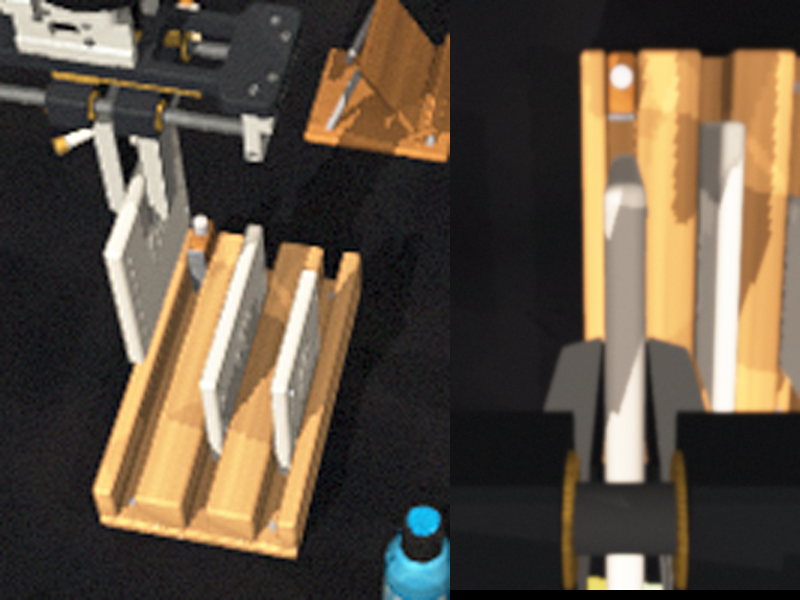

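The plaque is held upright over the empty slot. Its +y top corner is near row 160 in the wrist image. I'll calculate its offsets from the slot and the stop.

Run:
```python
from h import *
import pickle
np.set_printoptions(precision=2,suppress=True)
st=pickle.load(open('w4.pkl','rb'));c=cam('wrist',st)
im=cv2.imread('pics/w4.png').astype(int)
Rm=R.from_euler('xyz',st['eef_rot']).as_matrix()
for r in (170,190,210,230): print(r,[int(v) for v in im[r,268:304,0]])
print([(r,int(im[r,282:289,0].mean())) for r in range(138,172)])
for z in (215,219,223):
    for p in [(285.6,160),(285.6,162)]:
        w=onz(c,p,z); print(z,p,w,'tool',Rm.T@(w-st['eef_pos']),"y'",(w-[491.2,-324.3,0])@[-.1405,.990,0])
for y in (-240,-250):print('slot pix at wall top',[proj(c,(446.46-.142*(y+330)+d,y,45)) for d in (-7,7)])
print([(int(v)) for v in im[125,268:304,0]])
# scene: bottom -y corner of plaque seen at crop(135,360)
s=cam('scene');p=(160+135/3,120+360/3)
o,d=ray(s,p)
# intersect with plaque plane (through TCP, normal tool y)
n=Rm[:,1];k=((st['eef_pos']-o)@n)/(d@n);q=o+k*d;print('bottom corner tool',Rm.T@(q-st['eef_pos']))
```

```text
170 [134, 133, 135, 135, 144, 167, 203, 227, 234, 237, 239, 242, 242, 231, 200, 185, 184, 182, 185, 189, 191, 191, 189, 186, 180, 176, 169, 151, 130, 121, 121, 124, 125, 127, 130, 129]
190 [133, 135, 137, 136, 128, 114, 116, 132, 141, 140, 140, 143, 144, 145, 146, 144, 146, 144, 144, 144, 144, 145, 141, 136, 131, 126, 118, 108, 103, 114, 120, 123, 127, 126, 130, 130]
210 [135, 135, 137, 138, 132, 117, 112, 124, 127, 133, 136, 141, 143, 144, 143, 144, 144, 145, 143, 145, 144, 143, 142, 137, 133, 128, 117, 109, 105, 111, 119, 122, 125, 127, 130, 128]
230 [135, 137, 141, 140, 133, 117, 111, 119, 127, 131, 138, 142, 145, 145, 145, 145, 144, 145, 145, 143, 144, 146, 143, 137, 133, 127, 117, 110, 109, 114, 120, 123, 124, 130, 129, 131]
[(138, 65), (139, 65), (140, 65), (141, 66), (142, 72), (143, 84), (144, 98), (145, 100), (146, 97), (147, 95), (148, 95), (149, 94), (150, 94), (151, 95), (152, 95), (153, 96), (154, 95), (155, 96), (156, 97), (157, 98), (158, 106), (159, 122), (160, 144), (161, 163), (162, 174), (163, 183), (164, 190), (165, 194), (166, 196), (167, 195), (168, 194), (169, 
[... 244 characters left out ...]
1.57  219.  ] tool [ 54.04   0.39 -29.58] y' 59.42034443837963
219 (285.6, 162) [ 439.95 -272.38  219.  ] tool [ 53.22   0.39 -29.59] y' 58.606581855613385
223 (285.6, 160) [ 439.77 -271.24  223.  ] tool [ 54.4    0.38 -33.58] y' 59.75578095011866
223 (285.6, 162) [ 439.88 -272.02  223.  ] tool [ 53.61   0.38 -33.58] y' 58.963803064802036
slot pix at wall top [array([274.74, 103.88]), array([290.93, 106.25])]
slot pix at wall top [array([274.83, 116.09]), array([290.9 , 118.43])]
[132, 131, 130, 128, 117, 100, 79, 72, 95, 115, 122, 122, 123, 124, 124, 121, 120, 116, 115, 116, 115, 105, 87, 83, 94, 105, 108, 106, 100, 101, 100, 98, 103, 108, 110, 118]
bottom corner tool [-55.73  -0.    73.42]
```

Request:
{"fn": "servo_tool", "kwargs": {
  "rows": [
    [0,0,0,-1.5,0,-15,1],
    [0,0.4,0,0,0,-20,1],
    [0,0,0,0,0,-15,1],
    [0,0,0,0,0,-9,1],
    [0,0,0,0,0,0,1],
    [0,0,0,0,0,0,1]
  ]
}}

```text
clock: 7.5
eef_pos: [445.4, -325.8, 129.9]
eef_rot: [-3.135, -0.008, 1.71]
wrist_force: [0.5, 0.1, -1.4]
finger_gap: 9.7
finger_force: 20.0
```

Run:
```python
from h import *
st=manip.read_state();s=manip.camera('scene');im=manip.camera('wrist')
print(st['eef_pos'],st['eef_rot'],st['wrist_force'])
a=cv2.resize(s[150:300,180:280,::-1],(400,600),interpolation=cv2.INTER_CUBIC)
b=cv2.resize(im[60:260,220:353,::-1],(400,600),interpolation=cv2.INTER_CUBIC)
cv2.imwrite('pics/c5.png',np.hstack([a,b]))
```

```text
[ 445.37962228 -325.78652581  129.93926997] [-3.13535316 -0.00816213  1.70973088] [ 0.46050585  0.07281239 -1.40714444]
```

View pics/c5.png

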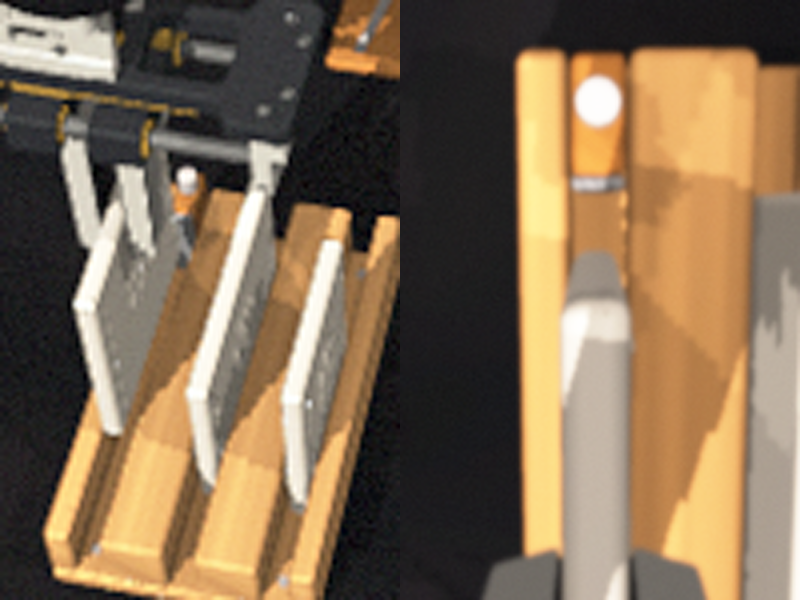

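The plaque is centred over the slot: side face at about 596 in the crop, slot centre at about 598. The gap to the felt is visible. I'll lower it slowly.

Request:
{"fn": "servo_tool", "kwargs": {
  "rows": [
    [-0.4,-0.4,0,0,0,-6,1],
    [0,0,0,0,0,-6,1],
    [0,0,0,0,0,-6,1],
    [0,0,0,0,0,-6,1],
    [0,0,0,0,0,-6,1],
    [0,0,0,0,0,0,1]
  ]
}}

```text
clock: 8.35
eef_pos: [445.0, -325.5, 98.9]
eef_rot: [-3.14, -0.002, 1.71]
wrist_force: [0.4, -0.9, -1.4]
finger_gap: 9.9
finger_force: 20.0
```

Request:
{"fn": "servo_tool", "kwargs": {
  "rows": [
    [0,0,0,0,0,-2,1],
    [0,0,0,0,0,-2,1],
    [0,0,0,0,0,-1.5,1],
    [0,0,0,0,0,0,1]
  ]
}}

```text
clock: 8.85
eef_pos: [445.1, -325.6, 93.8]
eef_rot: [-3.141, -0.001, 1.71]
wrist_force: [-0.1, 0.3, -1.2]
finger_gap: 10.1
finger_force: 20.0
```

Request:
{"fn": "servo_tool", "kwargs": {
  "rows": [
    [0,0,0,0,0,-1,1],
    [0,0,0,0,0,-1,1],
    [0,0,0,0,0,-1,1],
    [0,0,0,0,0,0,1]
  ]
}}

```text
clock: 9.35
eef_pos: [445.3, -325.6, 91.3]
eef_rot: [-3.141, -0.001, 1.71]
wrist_force: [-1.8, 2.3, 4.5]
finger_gap: 10.0
finger_force: 20.0
```

Request:
{"fn": "servo_tool", "kwargs": {
  "rows": [
    [0,0,0,-0.28,2,0,1],
    [0,0,0,-0.28,2,0,1],
    [0,0,0,-0.28,2,0,1],
    [0,0,0,-0.28,2,0,1],
    [0,0,0,-0.28,2,0,1],
    [0,0,0,0,0,0,1]
  ]
}}

```text
clock: 10.1
eef_pos: [443.8, -315.4, 91.0]
eef_rot: [-3.141, -0.001, 1.71]
wrist_force: [-0.3, 0.1, 1.9]
finger_gap: 9.6
finger_force: 20.0
```

Request:
{"fn": "servo_tool", "kwargs": {
  "rows": [
    [0,0,0,-0.14,1,0,1],
    [0,0,0,-0.14,1,0,1],
    [0,0,0,-0.14,1,0,1],
    [0,0,0,0,0,0,1]
  ]
}}

```text
clock: 10.6
eef_pos: [443.3, -312.5, 90.9]
eef_rot: [-3.141, -0.001, 1.71]
wrist_force: [-0.4, -1.3, 1.7]
finger_gap: 10.1
finger_force: 20.0
```

Request:
{"fn": "servo_tool", "kwargs": {
  "rows": [
    [0,0,0,-0.14,1,0,1],
    [0,0,0,-0.14,1,0,1],
    [0,0,0,0,0,0,1]
  ]
}}

```text
clock: 10.98
eef_pos: [443.0, -310.7, 90.9]
eef_rot: [-3.141, -0.001, 1.71]
wrist_force: [0.5, -3.4, -0.5]
finger_gap: 9.4
finger_force: 20.0
```

Request:
{"fn": "servo_tool", "kwargs": {
  "rows": [
    [0,0,0,-0.14,1,0,1],
    [0,0,0,0,0,0,1]
  ]
}}

```text
clock: 11.22
eef_pos: [443.0, -309.8, 91.1]
eef_rot: [-3.141, -0.0, 1.71]
wrist_force: [0.7, -4.8, 0.1]
finger_gap: 9.8
finger_force: 20.0
```

Request:
{"fn": "servo_tool", "kwargs": {
  "rows": [
    [0,0,0,-0.14,1,0,1],
    [0,0,0,0,0,0,1]
  ]
}}

```text
clock: 11.48
eef_pos: [442.8, -308.7, 91.0]
eef_rot: [-3.141, -0.001, 1.71]
wrist_force: [0.7, -5.1, 0.0]
finger_gap: 9.8
finger_force: 20.0
```

Run:
```python
from h import *
np.set_printoptions(precision=1,suppress=True)
f=[]
for i in range(3):
    im=manip.camera('wrist');f.append(manip.read_state()['wrist_force'])
st=manip.read_state();print(np.mean(f,0),st['eef_pos'])
c=cam('wrist',st)
for y in (70,78): 
    pass
print([(r,int(im[r,280:289,2].mean())) for r in range(70,190,2)])
cv2.imwrite('pics/c6.png',cv2.resize(im[60:260,220:353,::-1],(400,600),interpolation=cv2.INTER_CUBIC))
```

```text
[-0.2 -4.9  1.4] [ 442.8 -308.7   91. ]
[(70, 31), (72, 31), (74, 31), (76, 31), (78, 30), (80, 31), (82, 31), (84, 30), (86, 30), (88, 30), (90, 29), (92, 27), (94, 25), (96, 32), (98, 58), (100, 75), (102, 75), (104, 72), (106, 87), (108, 203), (110, 251), (112, 253), (114, 254), (116, 254), (118, 253), (120, 250), (122, 246), (124, 233), (126, 147), (128, 89), (130, 86), (132, 86), (134, 84), (136, 75), (138, 69), (140, 67), (142, 61), (144, 115), (146, 171), (148, 163), (150, 144), (152, 146), (154, 147), (156, 147), (158, 162), (160, 213), (162, 237), (164, 243), (166, 245), (168, 244), (170, 243), (172, 230), (174, 215), (176, 213), (178, 213), (180, 213), (182, 214), (184, 213), (186, 213), (188, 213)]
```

View pics/c6.png

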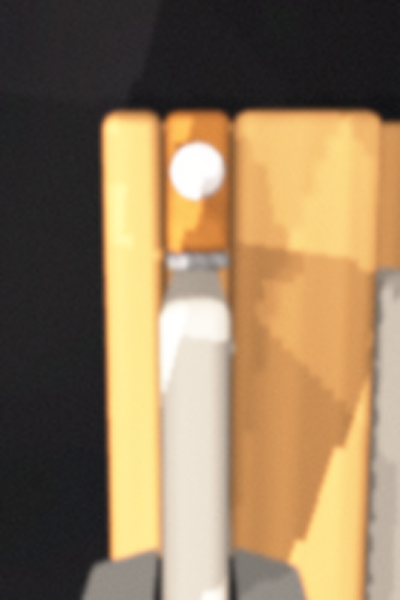

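The plaque touches the felt (crop row ~270), and the force has levelled off at about 5 N, so the block is sliding. I'll push about 3 mm more.

Request:
{"fn": "servo_tool", "kwargs": {
  "rows": [
    [0,0,0,-0.14,1,0,1],
    [0,0,0,-0.14,1,0,1],
    [0,0,0,-0.14,1,0,1],
    [0,0,0,0,0,0,1],
    [0,0,0,0,0,0,1]
  ]
}}

```text
clock: 12.25
eef_pos: [442.4, -305.6, 90.9]
eef_rot: [-3.141, -0.001, 1.71]
wrist_force: [0.7, -2.9, 0.2]
finger_gap: 9.7
finger_force: 20.0
```

Run:
```python
from h import *
np.set_printoptions(precision=1,suppress=True)
f=[]
for i in range(3):
    im=manip.camera('wrist');f.append(manip.read_state()['wrist_force'])
st=manip.read_state();print(np.mean(f,0),st['eef_pos']);c=cam('wrist',st)
w1=cv2.imread('pics/w1.png');import pickle
c1=cam('wrist',pickle.load(open('w1.pkl','rb')))
g=[int(im[r,280:289,2].mean()) for r in range(94,170)];b=[int(im[r,280:289].astype(int)[:,0].mean()-im[r,280:289].astype(int)[:,2].mean()) for r in range(94,170)]
print([(r+94,b[r]) for r in range(len(b))])
for r in range(130,150,2): print(r,onz(c,(285,r),59)@[-.1405,.990,0]-np.array([491.2,-324.3])@[-.1405,.990])
```

```text
[ 0.8 -4.   0.4] [ 442.4 -305.6   90.9]
[(94, 0), (95, 10), (96, 48), (97, 99), (98, 135), (99, 151), (100, 155), (101, 157), (102, 157), (103, 157), (104, 156), (105, 152), (106, 127), (107, 78), (108, 31), (109, 9), (110, 2), (111, 1), (112, 1), (113, 1), (114, 1), (115, 1), (116, 1), (117, 1), (118, 1), (119, 1), (120, 1), (121, 1), (122, 2), (123, 3), (124, 10), (125, 35), (126, 88), (127, 134), (128, 149), (129, 151), (130, 153), (131, 154), (132, 153), (133, 153), (134, 155), (135, 156), (136, 156), (137, 156), (138, 157), (139, 157), (140, 157), (141, 153), (142, 139), (143, 98), (144, 42), (145, 14), (146, 8), (147, 8), (148, 9), (149, 16), (150, 23), (151, 25), (152, 25), (153, 25), (154, 25), (155, 26), (156, 26), (157, 27), (158, 28), (159, 30), (160, 21), (161, 15), (162, 11), (163, 8), (164, 7), (165, 6), (166, 5), (167, 5), (168, 5), (169, 7)]
130 90.70725789407624
132 89.60063994329016
134 88.491207226357
136 87.37894899024661
138 86.26385442708687
140 85.14591267381383
142 84.02511281181904
144 82.90144386659387
146 81.77489480737154
148 80.6454545467659
```

Request:
{"fn": "servo_tool", "kwargs": {
  "rows": [
    [0,0,0,0,0,0,0.84],
    [0,0,0,0,0,0,0.8],
    [0,0,0,0,0,0,0.76],
    [0,0,0,0,0,0,0.74],
    [0,0,0,0,0,0,0.74]
  ]
}}

```text
clock: 13.02
eef_pos: [442.3, -305.5, 90.9]
eef_rot: [-3.141, -0.001, 1.71]
wrist_force: [0.4, -0.4, 0.4]
finger_gap: 24.7
finger_force: 0.0
```

Request:
{"fn": "servo_tool", "kwargs": {
  "rows": [
    [0,0,0,0,0,5,0.74],
    [0,0,0,0,0,10,0.74],
    [0,0,0,0,0,20,0.74],
    [0,0,0,0,0,30,0.74],
    [0,0,0,0,0,40,0.74],
    [0,0,0,0,0,30,0.74],
    [0,0,0,0,0,0,0.74],
    [0,0,0,0,0,0,0.74]
  ]
}}

```text
clock: 14.02
eef_pos: [442.1, -305.4, 225.4]
eef_rot: [-3.14, -0.002, 1.71]
wrist_force: [-0.3, -0.5, -1.0]
finger_gap: 24.6
finger_force: 0.0
```

Run:
```python
from h import *
np.set_printoptions(precision=1,suppress=True)
st=manip.read_state();im=manip.camera('wrist');s=manip.camera('scene')
print(st['clock'],st['eef_pos'],st['wrist_force'],st['finger_gap']);c=cam('wrist',st)
print([(r,int(im[r,283:288,0].mean()),int(im[r,283:288,2].mean())) for r in range(100,190,1)])
for p in (1,): print(proj(c,(435.8,-253.4,59)),proj(c,(414,-229.2,45)))
a=cv2.resize(s[150:300,180:280,::-1],(400,600),interpolation=cv2.INTER_CUBIC)
b=cv2.resize(im[80:320,210:370,::-1],(400,600),interpolation=cv2.INTER_CUBIC)
cv2.imwrite('pics/c7.png',np.hstack([a,b]))
```

```text
14.025 [ 442.1 -305.4  225.4] [-0.3 -0.5 -1. ] 24.62152596331627
[(100, 20, 20), (101, 21, 21), (102, 21, 21), (103, 21, 21), (104, 21, 21), (105, 21, 20), (106, 21, 20), (107, 33, 20), (108, 73, 24), (109, 125, 35), (110, 161, 44), (111, 175, 47), (112, 177, 48), (113, 174, 50), (114, 171, 71), (115, 187, 129), (116, 225, 195), (117, 243, 231), (118, 248, 240), (119, 250, 242), (120, 250, 242), (121, 250, 242), (122, 249, 241), (123, 247, 239), (124, 244, 231), (125, 236, 213), (126, 223, 164), (127, 208, 102), (128, 200, 64), (129, 197, 56), (130, 197, 56), (131, 195, 55), (132, 192, 53), (133, 191, 52), (134, 191, 52), (135, 183, 50), (136, 162, 53), (137, 135, 70), (138, 121, 97), (139, 119, 109), (140, 113, 103), (141, 116, 102), (142, 128, 108), (143, 147, 123), (144, 184, 155), (145, 227, 198), (146, 246, 230), (147, 252, 245), (148, 253, 249), (149, 254, 251), (150, 254, 251), (151, 254, 251), (152, 254, 251), (153, 254, 251), (154, 254, 251), (155, 254, 250), (156, 254, 250), (157, 254, 249), (158, 253, 249), (159, 253, 248), (160, 254, 248), (161, 253, 247), (162, 253, 247), (163, 254, 247), (164, 254, 247), (165, 253, 247), (166, 253, 247), (167, 254, 247), (168, 253, 247), (169, 254, 247), (170, 254, 247), (171, 253, 247), (172, 254, 247), (173, 254, 247), (174, 254, 247), (175, 254, 247), (176, 254, 247), (177, 254, 247), (178, 254, 247), (179, 254, 247), (180, 254, 247), (181, 254, 247), (182, 254, 247), (183, 254, 247), (184, 254, 247), (185, 254, 247), (186, 254, 247), (187, 254, 247), (188, 254, 247), (189, 254, 247)]
[285.8 142.8] [266.7 113.5]
```

View pics/c7.png

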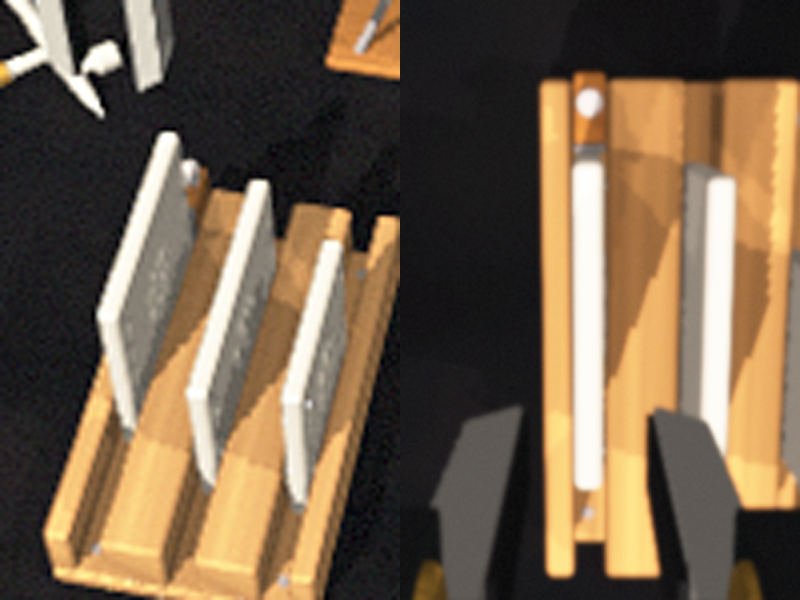

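The plaque stands upright and free in the slot, against the felt. The block has moved about 5–6 mm, and the other plaques haven't moved.

```bash
python3 -c "
from cell import manip
print(manip.sign_off())"
```

```text
the job is handed in; nothing more can be done
None
```

The plaque stands upright and released on the floor of the empty slot, with its edge against the felt and the stop block pushed about 5–6 mm by camera estimate; I handed the job in at about 14 s, but sign-off returned no verdict.

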